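# Reset the tripped overload relay and switch the starter box on

## Robot

A 6-joint arm with a two-finger parallel gripper is mounted at the origin on the work surface. World frame = base frame: x ahead of the robot, y to its left, z up, the work surface at z = 0. Lengths are in m, angles in rad, forces in N, time in s.
With the tool pointing down it reaches from about 0.35 to 0.975 m from the base axis. Payload 4.9 kg.
Tool frame: the origin (TCP) lies midway between the tips of the shut fingers; the grasp point (between the pads) lies 19 mm behind it; z points along the fingers, y is the line along which they close (so a half turn about z gives the same grasp; the last joint's range is limited). The gripper opens to 85 mm and grips with 20 to 120 N. Pads are 22 mm wide; open, the fingers measure 114 mm over their backs; the gripper's body (76 mm by 85 mm) begins 54 mm behind the grasp point. The pads swing forward as they close: fully open they stand 13 mm farther back than shut.
Start: joints at [-0.119, 0.053, 1.613, -0, 1.476, -0.119], TCP at [0.625, 0, 0.231] pointing down, gripper open.
Joint ranges: [-3.01, 3.01], [-1.01, 2.22], [0.06, 2.58], [-1.02, 4.17], [0.09, 2.62], [-3.14, 3.14]. Speed limits (rad/s): [2.57, 2.57, 3.14, 3.14, 3.14, 3.14].

## Interface

Orientations are given as a rotation vector (axis times angle).
In Python, from station import ctrl gives the robot as it stands. The module is installed in compiled form; this text tells all that it offers.
- The arm moves only by the shell command python3 -m handwheel 'ROWS' [OPENING] [FORCE]. ROWS is JSON, a list of rows, each a list of 2 entries, a list of its own where there are three numbers: the shift along the tool's x, y, z in cm, then the turn, a rotation vector about the tool's x, y, z in rad. In form: [[[tx, ty, tz], [ax, ay, az]], ...]. A call has 1 to 5 rows; each row is the pose to reach, as a shift and turn from the pose commanded when the call began, along the tool's axes at that moment; what a row does not reach only later rows make up. A row lasts 1/8 s, in which the tool goes at most 62.5 mm and 10.7 degrees, less where a joint would pass 70% of its speed; a pose out of reach is approached as far as the arm can. A call with a gripper value outside its range is refused whole. OPENING is the gripper's target within -1 to 1 (shut at 1, half-way at 0, fully open at -1), set as the call begins (- or left out, the last holds). The fingers move at their own pace and stop on an object; FORCE is the grip in N (left out, the last holds). Time passes only in rows, so rows that repeat a pose let the fingers close. It gives the time, the measured TCP pose, the force, the opening and the grip force at its end, in the units of the state.
- ctrl.get_obs(): the state, without advancing time (a new reading comes with each control period).
- ctrl.get_image(name): name is "scene" or "side" or "wrist"; returns the picture (420x560x3 uint8, blue, green, red); there is no depth.
- ctrl.calibration(name): a dict with "fx", "fy", "cx", "cy" (pixels), "k1" (the pictures are not rectified: a ray, as slopes to the right and down, at radius r is drawn at 1 + k1 r^2 times it, then the intrinsics apply), "R" (3x3) and "t" (3): a world point X has camera coordinates R X + t. Camera axes: x right, y down, z forward; pixel columns grow to the right and rows downward; lengths in m; the calibration is good to about 2 mm. A picture is of the moment at which its call begins: read the wrist's pose just before it. calibration takes no time and is no camera call; for the wrist camera it gives the pose at the moment of the call.
- ctrl.finish_job(): hands the job in; it is judged then, once.
Trained networks look in the newest picture that a camera, given by its name, has taken for a name from the list of things; names that differ only in an ending like _2 or _b are one class to them, and where a whole thing is asked for, a point or a joint stands for the part that bears it (a point fixed in the world has none). Each returns a list of dicts, best first, with "score" (0 to 1); they miss things now and then, are a little off and sometimes report something else, mostly with a low value. They report only what shows in the picture. A call takes as long as a camera call.
- ctrl.look_for(camera, query): "position" ([column, row] in pixels, amid what is visible of it).
- ctrl.landmark_of(camera, query): "position" ([column, row] in pixels: a listed point, or the origin of a listed thing).
The state is a dict: "t": time; "q": joint angles; "dq": joint speeds; "effort": joint torques, N m; "tool_pos": TCP position; "tool_rot": TCP orientation; "contact_force": force on the tool from outside, world axes, zero at the start; "wrist_torque": the same for the moment, N m; "opening": finger opening in m; "grip_force": force on a finger pad.
Only numpy, scipy, OpenCV 4.12 (cv2) and the standard library are available. Lean on these libraries where they do the work, as an engineer would, in place of code of your own. Each camera call takes 0.05 s, during which the arm holds its last target. There are 200 camera calls.

## Task

One of the four overload relays in the grey starter box has tripped: find it by feel, pressing the black reset plungers slowly one after another. The tripped one stiffens and then snaps over - stop there and let go without forcing it on; one that stays soft has not tripped, so let it out again before it is pushed home, which would stop a running machine. With the relay reset, turn the main switch a quarter turn clockwise to ON, let go, and leave the other things on the box and bench as they lie.

Things in the scene. Friction and masses are not known exactly. Their poses are not given: they have to be found in the camera images.
- starter: Starter box: grey steel enclosure lying on its back, fixed, 206 x 306 x 120 mm. Origin: centre of its underside; x across the short side (away from the robot at yaw 0), y along the long side, z up. On its flat cover (z 0.120), in box axes: reset plungers at x -0.035, y -0.12, -0.07, -0.02, 0.03; an unlit pilot lamp 22 mm wide, 10 high at x 0.012 behind each; main switch at x -0.010, y 0.108.
- reset_1: Reset plunger at box y -0.12: flat round black cap 24 mm across in a steel collar 35 mm across, 6 mm high. Origin on its axis, level with the cover while it stands out; the cap's top is 24 mm above the origin. Pressed straight down, springs back by itself. All four look alike; which one sits over the tripped relay differs each time.
- reset_2: Reset plunger at box y -0.07, same shape and origin as reset_1. All four begin with an idle stroke of 0 to 10 mm, different in each, against a light return spring (1 to 2 N); then the rod meets the relay's pin. Over an untripped relay it stays soft all the way, no more than about 4 N in all.
- reset_3: Reset plunger at box y -0.02, same shape and origin as reset_1. Over the tripped relay it turns stiff after the idle stroke: within 1 mm the force climbs to about 8 N, then the relay snaps over and the force drops at once to less than half; the relay stays over. Some 1.5 mm below the snap is a hard stop. More than 13 N on any plunger damages it.
- reset_4: Reset plunger at box y 0.03, same shape and origin as reset_1. A plunger over the tripped relay has snapped within 11 mm of travel. Any plunger more than 14 mm in counts as pushed home, which must not happen; its end is at 16 mm.
- trip_latch (a joint): Latch inside whichever relay has tripped, out of sight: 0 rad = tripped, 0.13 rad = snapped over (reset). It does not show which plunger it belongs to.
- main_switch (a joint): Main switch, a quarter-turn rotary switch: angle in rad, 0 = OFF (handle along the box's y, its white mark towards +y), 1.571 = ON, growing clockwise seen from above. It resists with up to 0.12 N m, flips over its middle at 0.785 and then runs on to its stop by itself.
- switch_grip (a point): Point on the turning axis of the main switch, at the top of its black bar handle, which is 56 mm long, 14 mm thick and 28 mm tall, on a round black foot 42 to 52 mm across (top of the foot 15 mm, top of the bar 43 mm above the box cover). z up.
- angle_offcut: Bystander, not to be moved: loose offcut of 30 mm steel angle, 90 mm long, lying on the box cover behind the lamps. Origin under its middle.
- big_nut: Bystander, not to be moved: loose square steel nut 30 mm wide, 16 mm high, on the box cover. Origin under its centre.
- t_weldment: Bystander, not to be moved: loose welded T-post on a 110 mm foot plate, 230 mm tall, left part of the bench. Origin under its foot.
- chip_hammer: Bystander, not to be moved: loose chipping hammer with coil handle, 250 mm long, right part of the bench. Origin under the middle of its shaft.
- tongs: Bystander, not to be moved: loose steel tongs, 190 mm long, right part of the bench. Origin under the rivet.
- stop_block: Bystander, not to be moved: loose steel stop block, 80 x 80 x 46 mm, standing left of the starter box. Origin under its centre.
- rod_carton: Bystander, not to be moved: loose carton of welding rods, 360 x 75 x 24 mm, beyond the starter box. Origin under its centre.
- channel_piece: Bystander, not to be moved: loose piece of steel channel, 70 x 90 x 50 mm, left part of the bench. Origin under its centre.

How it is judged:
By the outcome, as a careful person would: the job done as asked, in the order asked, and still so for the second after the job is handed in, with the robot touching nothing.
It also fails if it takes over 64 s, if anything falls off the work surface, if the arm or the gripper's body presses on something with over 40 N, if the wrist force passes 120 N, or if a joint passes its speed limit or range.

## Working session

There is one attempt and no reset: what is moved stays moved. The work goes in short steps, Python scripts to look and compute and a shell command to move; the robot and the scene stay as the last step left them, time stands still between calls to the robot, and variables do not carry over. Pictures are saved under pics/ and viewed, at most 10 in all, crops included, and the job is handed in when it is done.

```bash
mkdir -p pics
cat > h.py <<'E'
from station import ctrl
import numpy as np, cv2
from scipy.spatial.transform import Rotation as Rn
def ray(cam,px,c=None):
    c=c or ctrl.calibration(cam)
    d=np.array([(px[0]-c['cx'])/c['fx'],(px[1]-c['cy'])/c['fy']]); u=d.copy()
    for _ in range(20): u=d/(1+c['k1']*(u@u))
    R=np.array(c['R']);t=np.array(c['t'])
    return -R.T@t, R.T@np.array([u[0],u[1],1.])
def hit(cam,px,z,c=None):
    o,d=ray(cam,px,c); return o+d*(z-o[2])/d[2]
def proj(cam,X,c=None):
    c=c or ctrl.calibration(cam)
    p=np.array(c['R'])@np.array(X)+np.array(c['t']);u=p[:2]/p[2];u=u*(1+c['k1']*(u@u))
    return np.array([c['fx']*u[0]+c['cx'],c['fy']*u[1]+c['cy']])
E
python3 - <<'E'
from h import *
o=ctrl.get_obs();print({k:np.round(v,3) for k,v in o.items()})
ims=[]
for c in("scene","wrist"):
    im=ctrl.get_image(c);cv2.imwrite(f'pics/{c}1.png',im)
    for q,z in(("starter",0),("reset_1",.12),("switch_grip",.163),("big_nut",.12),("angle_offcut",.12)):
        for r in ctrl.landmark_of(c,q)[:5]: print(c,q,round(r['score'],2),np.round(r['position']),np.round(hit(c,r['position'],z),3))
E
```

```text
{'t': np.float64(0.0), 'q': array([-0.119,  0.053,  1.614,  0.   ,  1.476, -0.119]), 'dq': array([-0.   ,  0.001, -0.   , -0.002, -0.001, -0.   ]), 'effort': array([ 0.0000e+00, -3.9367e+01, -3.7018e+01, -0.0000e+00,  7.0000e-03,
       -0.0000e+00]), 'tool_pos': array([0.624, 0.   , 0.23 ]), 'tool_rot': array([-2.22e+00, -2.22e+00,  2.00e-03]), 'contact_force': array([ 0.832, -0.79 ,  1.218]), 'wrist_torque': array([-0.018,  0.04 , -0.023]), 'grip_force': np.float64(0.0), 'opening': np.float64(0.085)}
scene starter 0.89 [305. 210.] [0.532 0.033 0.   ]
scene starter 0.28 [308. 287.] [0.789 0.154 0.   ]
scene reset_1 0.56 [298. 181.] [ 0.513 -0.005  0.12 ]
scene reset_1 0.48 [265. 175.] [ 0.536 -0.113  0.12 ]
scene reset_1 0.36 [316. 182.] [0.492 0.05  0.12 ]
scene switch_grip 0.65 [341. 181.] [0.489 0.128 0.163]
scene big_nut 0.52 [314. 207.] [0.587 0.083 0.12 ]
scene angle_offcut 0.81 [281. 205.] [ 0.624 -0.015  0.12 ]
wrist starter 0.75 [206. 154.] [0.537 0.027 0.   ]
wrist starter 0.73 [179. 257.] [ 0.489 -0.118  0.   ]
wrist reset_1 0.93 [155. 208.] [ 0.515 -0.005  0.12 ]
wrist reset_1 0.87 [174. 256.] [ 0.527 -0.053  0.12 ]
wrist reset_1 0.79 [192. 296.] [ 0.541 -0.099  0.12 ]
wrist reset_1 0.64 [126. 160.] [0.496 0.04  0.12 ]
wrist reset_1 0.59 [240. 102.] [0.596 0.086 0.12 ]
wrist switch_grip 0.73 [84. 39.] [0.501 0.125 0.163]
wrist switch_grip 0.26 [154. 207.] [0.533 0.011 0.163]
wrist big_nut 0.57 [239. 101.] [0.596 0.087 0.12 ]
wrist angle_offcut 0.61 [277. 220.] [ 0.626 -0.017  0.12 ]
```

View pics/wrist1.png

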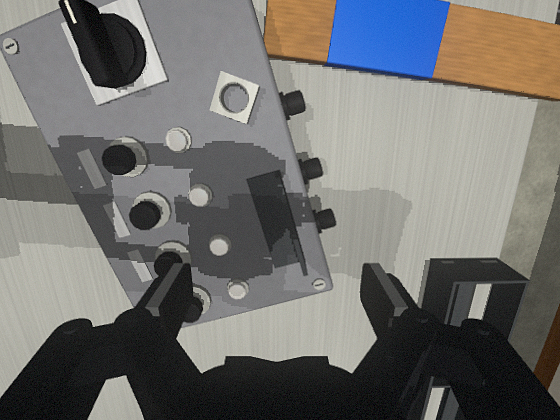

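View pics/scene1.png

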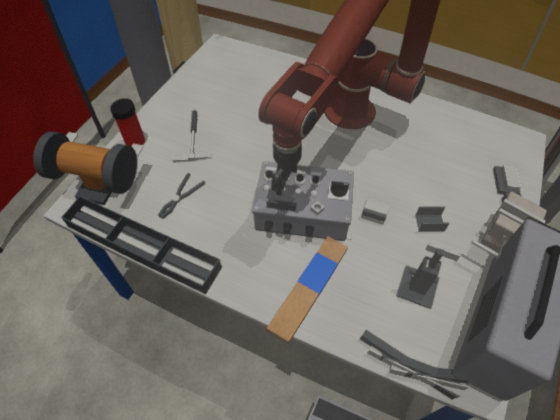

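Run:
```python
from h import *
from scipy.optimize import least_squares
P=np.array([[.541,-.099],[.527,-.053],[.515,-.005],[.496,.04]])
L=np.array([[-.035,y] for y in(-.12,-.07,-.02,.03)])
def f(v):
    c,s=np.cos(v[2]),np.sin(v[2]);return ((L@np.array([[c,s],[-s,c]])+v[:2])-P).ravel()
r=least_squares(f,[.54,.03,.3]);print(r.x,r.fun.round(4))
v=r.x;c,s=np.cos(v[2]),np.sin(v[2])
for l in list(L)+[[-.01,.108]]: print(np.round(np.array(l)@np.array([[c,s],[-s,c]])+v[:2],4))
```

```text
[0.53955798 0.02420693 0.30618752] [ 0.0014 -0.0018  0.0003 -0.0001 -0.0028 -0.0004  0.0011  0.0023]
[ 0.5424 -0.1008]
[ 0.5273 -0.0531]
[ 0.5122 -0.0054]
[0.4971 0.0423]
[0.4975 0.1242]
```

The wrist view shows the caps in a row at about (120,160), (145,213), (168,262) and (192,305). The switch is at (100,45), the nut at (237,97) and the offcut at (278,220). The fit agrees to about 3 mm and gives a box yaw of 0.306. Next I'll shut the gripper, align it with the box and take a closer look from above reset_1.

```bash
python3 -m handwheel '[[[-5,-4,0],[0,0,-0.15]],[[-10.1,-8.2,0],[0,0,-0.306]],[[-10.1,-8.2,0],[0,0,-0.306]],[[-10.1,-8.2,0],[0,0,-0.306]],[[-10.1,-8.2,2],[0,0,-0.306]]]' 1 40
cat > fit.py <<'E'
from h import *
from scipy.optimize import least_squares
import sys
o=ctrl.get_obs(); print('tcp',o['tool_pos'].round(4),o['tool_rot'].round(3),o['contact_force'].round(2))
c=ctrl.calibration('wrist'); im=ctrl.get_image('wrist'); cv2.imwrite(sys.argv[1],im)
L={1:(-.035,-.12),2:(-.035,-.07),3:(-.035,-.02),4:(-.035,.03),5:(-.01,.108)}
v0=np.array([.5396,.0242,.306])
def w(v,l):
    cc,s=np.cos(v[2]),np.sin(v[2]);return np.array([v[0]+cc*l[0]-s*l[1],v[1]+s*l[0]+cc*l[1]])
obs=[]
for q,z in(('reset_1',.12),('switch_grip',.163)):
    for r in ctrl.landmark_of('wrist',q):
        p=hit('wrist',r['position'],z,c)[:2]
        for k,l in L.items():
            if (k==5)==(z>.15) and np.linalg.norm(p-w(v0,l))<.015 and r['score']>.3: obs.append((k,p)); print(k,round(r['score'],2),np.round(r['position']),p.round(4))
r=least_squares(lambda v:np.concatenate([w(v,L[k])-p for k,p in obs]),v0,loss='soft_l1',f_scale=.003)
print('fit',r.x.round(4))
for k,l in L.items():
    print(k,w(r.x,l).round(4),'resid mm',[np.round((p-w(r.x,l))*1e3,1) for kk,p in obs if kk==k])
    cv2.circle(im,tuple(int(a) for a in proj('wrist',[*w(r.x,l),.163 if k==5 else .144],c)),4,(0,0,255),1)
cv2.imwrite(sys.argv[1],im)
E
python3 fit.py pics/w2.png
```

```text
t: 1.23
tool_pos: [0.5449, -0.1007, 0.2128]
tool_rot: [1.853, 2.531, 0.003]
contact_force: [-0.2, 0.1, -0.4]
opening: 0.0002
grip_force: 0.0
tcp [ 0.5449 -0.1007  0.2128] [1.853 2.531 0.003] [-0.17  0.11 -0.45]
2 0.89 [271. 148.] [ 0.5267 -0.0532]
4 0.65 [273.   3.] [0.4983 0.0427]
1 0.6 [273. 204.] [ 0.5418 -0.0969]
3 0.59 [271.  81.] [ 0.512  -0.0065]
fit [0.5398 0.0246 0.3004]
1 [ 0.5419 -0.1003] resid mm [array([-0.1,  3.4])]
2 [ 0.5271 -0.0526] resid mm [array([-0.4, -0.6])]
3 [ 0.5123 -0.0048] resid mm [array([-0.3, -1.7])]
4 [0.4975 0.0429] resid mm [array([ 0.8, -0.2])]
5 [0.4983 0.1248] resid mm []
```

View pics/w2.png

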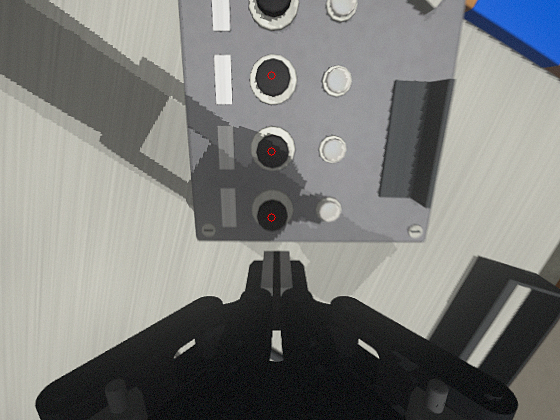

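Red circles fall on the caps at (271,76), (271,151) and (271,217), with the shut fingertips at (276,265). Now I'll descend above reset_1.

```bash
python3 -m handwheel '[[[0,0,3],[0,0,0]],[[0,0,5.6],[0,0,0]],[[0,0,5.6],[0,0,0]],[[0,0,5.6],[0,0,0]],[[0,0,5.6],[0,0,0]]]'; python3 -m handwheel '[[[0,0,0],[0,0,0]],[[0,0,0],[0,0,0]]]'
```

```text
t: 2.0
tool_pos: [0.544, -0.1012, 0.1571]
tool_rot: [1.855, 2.532, 0.001]
contact_force: [-0.2, 0.2, 0.1]
opening: -0.0
grip_force: 0.0
t: 2.25
tool_pos: [0.5433, -0.1011, 0.1559]
tool_rot: [1.856, 2.533, 0.0]
contact_force: [0.7, -0.2, 0.2]
opening: -0.0001
grip_force: 0.0
```

```bash
cat > ok.py <<'E'
from station import ctrl
import sys
o=ctrl.get_obs(); z=o['tool_pos'][2]; f=o['contact_force'][2]
print(f"t {o['t']:.2f} z {z*1e3:.2f} Fz {f:.2f}"); sys.exit(int(f>4.9 or z<.1328))
E
exec 3>&1; exec >/tmp/hw.log
python3 -m handwheel '[[[0,0,0.5],[0,0,0]],[[0,0,1],[0,0,0]],[[0,0,1],[0,0,0]]]' && python3 ok.py >&3 &&
python3 -m handwheel '[[[0,0,0.05],[0,0,0]],[[0,0,0.05],[0,0,0]]]' && python3 ok.py >&3 &&
python3 -m handwheel '[[[0,0,0.05],[0,0,0]],[[0,0,0.05],[0,0,0]]]' && python3 ok.py >&3 &&
python3 -m handwheel '[[[0,0,0.05],[0,0,0]],[[0,0,0.05],[0,0,0]]]' && python3 ok.py >&3 &&
python3 -m handwheel '[[[0,0,0.05],[0,0,0]],[[0,0,0.05],[0,0,0]]]' && python3 ok.py >&3 &&
python3 -m handwheel '[[[0,0,0.05],[0,0,0]],[[0,0,0.05],[0,0,0]]]' && python3 ok.py >&3 &&
python3 -m handwheel '[[[0,0,0.05],[0,0,0]],[[0,0,0.05],[0,0,0]]]' && python3 ok.py >&3
```

```text
t 2.62 z 144.44 Fz 0.48
t 2.88 z 144.83 Fz -0.04
t 3.12 z 144.30 Fz 0.04
t 3.38 z 143.97 Fz 0.77
t 3.62 z 143.35 Fz 0.68
t 3.88 z 142.80 Fz 0.62
t 4.12 z 142.30 Fz 1.25
```

```bash
exec 3>&1; exec >/tmp/hw.log
python3 -m handwheel '[[[0,0,0.05],[0,0,0]],[[0,0,0.05],[0,0,0]]]' && python3 ok.py >&3 &&
python3 -m handwheel '[[[0,0,0.05],[0,0,0]],[[0,0,0.05],[0,0,0]]]' && python3 ok.py >&3 &&
python3 -m handwheel '[[[0,0,0.05],[0,0,0]],[[0,0,0.05],[0,0,0]]]' && python3 ok.py >&3 &&
python3 -m handwheel '[[[0,0,0.05],[0,0,0]],[[0,0,0.05],[0,0,0]]]' && python3 ok.py >&3 &&
python3 -m handwheel '[[[0,0,0.05],[0,0,0]],[[0,0,0.05],[0,0,0]]]' && python3 ok.py >&3 &&
python3 -m handwheel '[[[0,0,0.05],[0,0,0]],[[0,0,0.05],[0,0,0]]]' && python3 ok.py >&3 &&
python3 -m handwheel '[[[0,0,0.05],[0,0,0]],[[0,0,0.05],[0,0,0]]]' && python3 ok.py >&3 &&
python3 -m handwheel '[[[0,0,0.05],[0,0,0]],[[0,0,0.05],[0,0,0]]]' && python3 ok.py >&3 &&
python3 -m handwheel '[[[0,0,0.05],[0,0,0]],[[0,0,0.05],[0,0,0]]]' && python3 ok.py >&3 &&
python3 -m handwheel '[[[0,0,0.05],[0,0,0]],[[0,0,0.05],[0,0,0]]]' && python3 ok.py >&3 &&
python3 -m handwheel '[[[0,0,0.05],[0,0,0]],[[0,0,0.05],[0,0,0]]]' && python3 ok.py >&3 &&
python3 -m handwheel '[[[0,0,0.05],[0,0,0]],[[0,0,0.05],[0,0,0]]]' && python3 ok.py >&3 &&
python3 -m handwheel '[[[0,0,0.05],[0,0,0]],[[0,0,0.05],[0,0,0]]]' && python3 ok.py >&3 &&
python3 -m handwheel '[[[0,0,0.05],[0,0,0]],[[0,0,0.05],[0,0,0]]]' && python3 ok.py >&3 &&
python3 -m handwheel '[[[0,0,0.05],[0,0,0]],[[0,0,0.05],[0,0,0]]]' && python3 ok.py >&3 &&
python3 -m handwheel '[[[0,0,0.05],[0,0,0]],[[0,0,0.05],[0,0,0]]]' && python3 ok.py >&3 &&
python3 -m handwheel '[[[0,0,0.05],[0,0,0]],[[0,0,0.05],[0,0,0]]]' && python3 ok.py >&3 &&
python3 -m handwheel '[[[0,0,0.05],[0,0,0]],[[0,0,0.05],[0,0,0]]]' && python3 ok.py >&3 &&
python3 -m handwheel '[[[0,0,0.05],[0,0,0]],[[0,0,0.05],[0,0,0]]]' && python3 ok.py >&3
```

```text
t 4.38 z 141.79 Fz 0.65
t 4.62 z 141.29 Fz 1.59
t 4.88 z 140.77 Fz 1.60
t 5.12 z 140.30 Fz 0.72
t 5.38 z 139.79 Fz 1.43
t 5.62 z 139.25 Fz 0.65
t 5.88 z 138.76 Fz 1.30
t 6.12 z 138.25 Fz 1.21
t 6.38 z 137.77 Fz 1.10
t 6.62 z 137.27 Fz 0.71
t 6.88 z 136.89 Fz 1.94
t 7.12 z 136.31 Fz 1.66
t 7.38 z 135.78 Fz 1.32
t 7.62 z 135.26 Fz 1.81
t 7.88 z 134.77 Fz 1.81
t 8.12 z 134.31 Fz 2.42
t 8.38 z 133.79 Fz 2.08
t 8.62 z 133.28 Fz 1.75
t 8.88 z 132.79 Fz 2.82
```

Reset_1 stayed soft to 11.2 mm, so its relay has not tripped. I'll let it out and go to reset_2.

```bash
exec 3>&1; exec >/tmp/hw.log
python3 -m handwheel '[[[0,0,-2],[0,0,0]],[[0,0,-2.2],[0,0,0]],[[5,0,-2.2],[0,0,0]],[[5,0,-2.2],[0,0,0]],[[5,0,-1.25],[0,0,0]]]' && 
python3 -m handwheel '[[[0,0,0],[0,0,0]],[[0,0,0],[0,0,0]]]' && tail -6 /tmp/hw.log >&3 && python3 ok.py >&3 &&
python3 -m handwheel '[[[0,0,0.05],[0,0,0]],[[0,0,0.1],[0,0,0]]]' && python3 ok.py >&3 &&
python3 -m handwheel '[[[0,0,0.05],[0,0,0]],[[0,0,0.05],[0,0,0]]]' && python3 ok.py >&3 &&
python3 -m handwheel '[[[0,0,0.05],[0,0,0]],[[0,0,0.05],[0,0,0]]]' && python3 ok.py >&3 &&
python3 -m handwheel '[[[0,0,0.05],[0,0,0]],[[0,0,0.05],[0,0,0]]]' && python3 ok.py >&3 &&
python3 -m handwheel '[[[0,0,0.05],[0,0,0]],[[0,0,0.05],[0,0,0]]]' && python3 ok.py >&3 &&
python3 -m handwheel '[[[0,0,0.05],[0,0,0]],[[0,0,0.05],[0,0,0]]]' && python3 ok.py >&3 &&
python3 -m handwheel '[[[0,0,0.05],[0,0,0]],[[0,0,0.05],[0,0,0]]]' && python3 ok.py >&3 &&
python3 -m handwheel '[[[0,0,0.05],[0,0,0]],[[0,0,0.05],[0,0,0]]]' && python3 ok.py >&3 &&
python3 -m handwheel '[[[0,0,0.05],[0,0,0]],[[0,0,0.05],[0,0,0]]]' && python3 ok.py >&3 &&
python3 -m handwheel '[[[0,0,0.05],[0,0,0]],[[0,0,0.05],[0,0,0]]]' && python3 ok.py >&3 &&
python3 -m handwheel '[[[0,0,0.05],[0,0,0]],[[0,0,0.05],[0,0,0]]]' && python3 ok.py >&3 &&
python3 -m handwheel '[[[0,0,0.05],[0,0,0]],[[0,0,0.05],[0,0,0]]]' && python3 ok.py >&3 &&
python3 -m handwheel '[[[0,0,0.05],[0,0,0]],[[0,0,0.05],[0,0,0]]]' && python3 ok.py >&3 &&
python3 -m handwheel '[[[0,0,0.05],[0,0,0]],[[0,0,0.05],[0,0,0]]]' && python3 ok.py >&3 &&
python3 -m handwheel '[[[0,0,0.05],[0,0,0]],[[0,0,0.05],[0,0,0]]]' && python3 ok.py >&3 &&
python3 -m handwheel '[[[0,0,0.05],[0,0,0]],[[0,0,0.05],[0,0,0]]]' && python3 ok.py >&3 &&
python3 -m handwheel '[[[0,0,0.05],[0,0,0]],[[0,0,0.05],[0,0,0]]]' && python3 ok.py >&3 &&
python3 -m handwheel '[[[0,0,0.05],[0,0,0]],[[0,0,0.05],[0,0,0]]]' && python3 ok.py >&3 &&
python3 -m handwheel '[[[0,0,0.05],[0,0,0]],[[0,0,0.05],[0,0,0]]]' && python3 ok.py >&3 &&
python3 -m handwheel '[[[0,0,0.05],[0,0,0]],[[0,0,0.05],[0,0,0]]]' && python3 ok.py >&3 &&
python3 -m handwheel '[[[0,0,0.05],[0,0,0]],[[0,0,0.05],[0,0,0]]]' && python3 ok.py >&3 &&
python3 -m handwheel '[[[0,0,0.05],[0,0,0]],[[0,0,0.05],[0,0,0]]]' && python3 ok.py >&3 &&
python3 -m handwheel '[[[0,0,0.05],[0,0,0]],[[0,0,0.05],[0,0,0]]]' && python3 ok.py >&3 &&
python3 -m handwheel '[[[0,0,0.05],[0,0,0]],[[0,0,0.05],[0,0,0]]]' && python3 ok.py >&3
```

```text
t: 9.75
tool_pos: [0.5279, -0.0539, 0.145]
tool_rot: [-1.858, -2.533, 0.001]
contact_force: [0.3, 0.6, -0.1]
opening: -0.0001
grip_force: 0.0
t 9.75 z 144.96 Fz -0.12
t 10.00 z 144.36 Fz -0.74
t 10.25 z 143.98 Fz 1.22
t 10.50 z 143.40 Fz 0.70
t 10.75 z 142.84 Fz 0.74
t 11.00 z 142.58 Fz 2.03
t 11.25 z 142.38 Fz 4.87
t 11.50 z 142.25 Fz 6.91
```

Reset_2 is stiffening, so I'll use finer steps until it snaps.

```bash
cat > snap.py <<'E'
from station import ctrl
import sys
o=ctrl.get_obs(); z=o['tool_pos'][2]; f=o['contact_force'][2]
print(f"t {o['t']:.2f} z {z*1e3:.2f} Fz {f:.2f}"); sys.exit(int(f<5 or f>9.5))
E
exec 3>&1; exec >/tmp/hw.log
python3 -m handwheel '[[[0,0,0.02],[0,0,0]],[[0,0,0.02],[0,0,0]]]' && python3 snap.py >&3 &&
python3 -m handwheel '[[[0,0,0.02],[0,0,0]],[[0,0,0.02],[0,0,0]]]' && python3 snap.py >&3 &&
python3 -m handwheel '[[[0,0,0.02],[0,0,0]],[[0,0,0.02],[0,0,0]]]' && python3 snap.py >&3 &&
python3 -m handwheel '[[[0,0,0.02],[0,0,0]],[[0,0,0.02],[0,0,0]]]' && python3 snap.py >&3
```

```text
t 11.75 z 142.22 Fz 7.45
t 12.00 z 142.19 Fz 7.64
t 12.25 z 142.14 Fz 9.28
t 12.50 z 142.12 Fz 10.23
```

```bash
python3 -m handwheel '[[[0,0,0],[0,0,0]]]'; python3 -c "
from h import *
o=ctrl.get_obs();print(o['contact_force'].round(2),o['wrist_torque'].round(3),o['tool_pos'].round(5))"; python3 -m handwheel '[[[0,0,0],[0,0,0]]]' | head -4;  python3 -m handwheel '[[[0,0,0],[0,0,0]]]' | head -4; python3 fit.py pics/w3.png
```

```text
t: 12.62
tool_pos: [0.5281, -0.0533, 0.1421]
tool_rot: [1.857, 2.534, 0.0]
contact_force: [-4.4, 0.4, 9.6]
opening: -0.0002
grip_force: 5.0
[-4.41  0.44  9.6 ] [ 0.062  0.739 -0.019] [ 0.52813 -0.05335  0.14212]
t: 12.75
tool_pos: [0.5281, -0.0534, 0.1421]
tool_rot: [1.857, 2.534, -0.0]
contact_force: [-4.5, -0.1, 10.1]
t: 12.88
tool_pos: [0.5281, -0.0534, 0.1421]
tool_rot: [1.857, 2.534, -0.0]
contact_force: [-4.5, 0.8, 9.3]
tcp [ 0.5281 -0.0534  0.1421] [ 1.857  2.534 -0.   ] [-4.53  0.78  9.31]
4 0.79 [277.  67.] [0.4987 0.0427]
2 0.71 [275. 244.] [ 0.5278 -0.0516]
3 0.69 [276. 164.] [ 0.5136 -0.0045]
fit [0.5409 0.0249 0.2992]
1 [ 0.5429 -0.1   ] resid mm []
2 [ 0.5281 -0.0523] resid mm [array([-0.3,  0.6])]
3 [ 0.5134 -0.0045] resid mm [array([ 0.2, -0.1])]
4 [0.4986 0.0433] resid mm [array([ 0.1, -0.6])]
5 [0.4995 0.1252] resid mm []
```

View pics/w3.png

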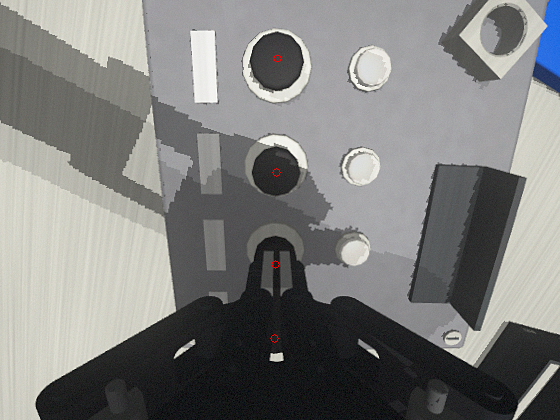

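The frame shows the tips at (275,265) centred on reset_2's cap, with nothing else touched. There is a 4.5 N side load, which binds the plunger. I'll back off, shift slightly to -x and press again.

```bash
exec 3>&1
cat > snap.py <<'E'
from station import ctrl
import sys
o=ctrl.get_obs(); p=o['tool_pos']*1e3; f=o['contact_force']
print(f"t {o['t']:.2f} pos {p.round(2)} F {f.round(2)} grip {o['grip_force']:.1f}"); sys.exit(int(f[2]>float(sys.argv[1]) or f[2]<float(sys.argv[2])))
E
exec >/tmp/hw.log
python3 -m handwheel '[[[0,0,-0.25],[0,0,0]],[[0,0,-0.25],[0,0,0]]]' ; python3 snap.py 99 -9 >&3
python3 -m handwheel '[[[0,0,-0.3],[0,0,0]],[[0,0,-0.3],[0,0,0]]]' ; python3 snap.py 99 -9 >&3
python3 -m handwheel '[[[0,-0.1,0.2],[0,0,0]],[[0,-0.1,0.25],[0,0,0]],[[0,-0.1,0.25],[0,0,0]]]' ; python3 snap.py 5 -9 >&3 &&
python3 -m handwheel '[[[0,0,0.05],[0,0,0]],[[0,0,0.05],[0,0,0]]]' && python3 snap.py 5 -9 >&3 &&
python3 -m handwheel '[[[0,0,0.05],[0,0,0]],[[0,0,0.05],[0,0,0]]]' && python3 snap.py 5 -9 >&3 &&
python3 -m handwheel '[[[0,0,0.05],[0,0,0]],[[0,0,0.05],[0,0,0]]]' && python3 snap.py 5 -9 >&3 &&
python3 -m handwheel '[[[0,0,0.05],[0,0,0]],[[0,0,0.05],[0,0,0]]]' && python3 snap.py 5 -9 >&3
```

```text
t 13.28 pos [528.02 -53.28 142.75] F [ 0.44 -0.22  0.85] grip 0.4
t 13.53 pos [527.79 -53.17 145.75] F [-0.03  0.79 -0.1 ] grip 0.0
t 13.90 pos [526.78 -53.56 143.38] F [0.08 0.03 0.06] grip 0.4
t 14.15 pos [526.85 -53.57 142.91] F [-0.47  0.78  0.06] grip 0.4
t 14.40 pos [526.96 -53.62 142.64] F [-0.68 -0.09  1.98] grip 0.8
t 14.65 pos [526.98 -53.63 142.42] F [-2.42  1.32  4.65] grip 2.1
t 14.90 pos [527.02 -53.64 142.29] F [-3.81  0.55  6.46] grip 3.2
```

```bash
exec 3>&1; exec >/tmp/hw.log
python3 -m handwheel '[[[0,-0.05,0],[0,0,0]],[[0,-0.05,0],[0,0,0]]]' ; python3 snap.py 8.5 5 >&3 &&
python3 -m handwheel '[[[0,-0.03,0.02],[0,0,0]],[[0,-0.03,0.02],[0,0,0]]]' ; python3 snap.py 8.5 5 >&3
```

```text
t 15.15 pos [527.   -53.66 142.38] F [-1.71  1.38  6.15] grip 2.8
t 15.40 pos [526.95 -53.66 142.33] F [-0.59  1.14  5.04] grip 2.9
```

```bash
exec 3>&1; exec >/tmp/hw.log
python3 -m handwheel '[[[0,-0.02,0.03],[0,0,0]],[[0,-0.02,0.03],[0,0,0]]]' ; python3 snap.py 10 4 >&3 &&
python3 -m handwheel '[[[0,-0.02,0.03],[0,0,0]],[[0,-0.02,0.03],[0,0,0]]]' ; python3 snap.py 10 4.5 >&3 &&
python3 -m handwheel '[[[0,-0.02,0.03],[0,0,0]],[[0,-0.02,0.03],[0,0,0]]]' ; python3 snap.py 10 5 >&3 &&
python3 -m handwheel '[[[0,-0.02,0.03],[0,0,0]],[[0,-0.02,0.03],[0,0,0]]]' ; python3 snap.py 10 5 >&3 &&
python3 -m handwheel '[[[0,-0.02,0.03],[0,0,0]],[[0,-0.02,0.03],[0,0,0]]]' ; python3 snap.py 10 5 >&3
```

```text
t 15.65 pos [526.94 -53.64 142.28] F [-1.34  1.98  6.67] grip 3.3
t 15.90 pos [526.95 -53.65 142.24] F [-2.08  2.57  6.48] grip 3.6
t 16.15 pos [526.95 -53.69 142.22] F [-1.18  2.63  6.88] grip 3.9
t 16.40 pos [526.95 -53.69 142.17] F [-1.69  3.09  9.37] grip 4.3
t 16.65 pos [526.95 -53.7  142.15] F [-0.98  3.57  9.9 ] grip 4.7
```

```bash
exec 3>&1; exec >/tmp/hw.log
python3 -m handwheel '[[[0.07,0,0],[0,0,0]],[[0.07,0,0],[0,0,0]]]' ; python3 snap.py 11.5 6 >&3 &&
python3 -m handwheel '[[[0.0,0,0],[0,0,0]]]' ; python3 snap.py 11.5 6 >&3 &&
python3 -m handwheel '[[[0,0,0.02],[0,0,0]],[[0,0,0.02],[0,0,0]]]' ; python3 snap.py 11.5 6 >&3 &&
python3 -m handwheel '[[[0,0,0.02],[0,0,0]],[[0,0,0.02],[0,0,0]]]' ; python3 snap.py 11.5 6 >&3 &&
python3 -m handwheel '[[[0,0,0],[0,0,0]]]' ; python3 snap.py 11.5 6 >&3
```

```text
t 16.90 pos [526.92 -53.64 142.17] F [-1.21  2.25  8.51] grip 4.3
t 17.02 pos [526.91 -53.64 142.16] F [-0.31  0.95  9.13] grip 4.3
t 17.27 pos [526.9  -53.65 142.1 ] F [-0.54  0.57  8.72] grip 4.7
t 17.52 pos [526.92 -53.66 142.1 ] F [-1.37  2.22 10.76] grip 5.1
t 17.65 pos [526.93 -53.64 142.1 ] F [-2.87  1.65 10.3 ] grip 5.1
```

```bash
exec 3>&1; exec >/tmp/hw.log
python3 -m handwheel '[[[0,0,-0.3],[0,0,0]],[[0,0.1,-0.5],[0,0,0]],[[0,0.1,-0.5],[0,0,0]],[[0,0.1,-0.5],[0,0,0]]]' ; python3 snap.py 99 -9 >&3
python3 -m handwheel '[[[0,0,0.02],[0,0,0]],[[0,0,0.04],[0,0,0]]]' ; python3 snap.py 5 -9 >&3 &&
python3 -m handwheel '[[[0,0,0.02],[0,0,0]],[[0,0,0.03],[0,0,0]]]' ; python3 snap.py 5 -9 >&3 &&
python3 -m handwheel '[[[0,0,0.02],[0,0,0]],[[0,0,0.03],[0,0,0]]]' ; python3 snap.py 5 -9 >&3 &&
python3 -m handwheel '[[[0,0,0.02],[0,0,0]],[[0,0,0.03],[0,0,0]]]' ; python3 snap.py 5 -9 >&3 &&
python3 -m handwheel '[[[0,0,0.02],[0,0,0]],[[0,0,0.03],[0,0,0]]]' ; python3 snap.py 5 -9 >&3 &&
python3 -m handwheel '[[[0,0,0.02],[0,0,0]],[[0,0,0.03],[0,0,0]]]' ; python3 snap.py 5 -9 >&3 &&
python3 -m handwheel '[[[0,0,0.02],[0,0,0]],[[0,0,0.03],[0,0,0]]]' ; python3 snap.py 5 -9 >&3
```

```text
t 18.15 pos [525.87 -53.17 143.98] F [ 0.75 -0.37  0.59] grip 0.4
t 18.40 pos [525.88 -53.16 143.83] F [-0.08  0.27  0.91] grip 0.4
t 18.65 pos [525.88 -53.18 143.62] F [ 0.96 -0.9   0.39] grip 0.4
t 18.90 pos [525.91 -53.18 143.34] F [-0.23  0.66  1.73] grip 0.4
t 19.15 pos [525.9  -53.18 143.04] F [-0.65 -0.67  1.07] grip 0.4
t 19.40 pos [525.9  -53.16 142.74] F [-0.88 -0.83  1.  ] grip 0.4
t 19.65 pos [525.95 -53.18 142.61] F [-2.72  0.66  1.62] grip 0.9
t 19.90 pos [525.97 -53.19 142.48] F [-2.04  0.98  3.94] grip 1.8
```

```bash
exec 3>&1; exec >/tmp/hw.log
python3 -m handwheel '[[[0,0,-0.1],[0,0,0]],[[0,0,-0.22],[0,0,0]],[[0,0,-0.22],[0,0,0]]]' ; python3 snap.py 99 -9 >&3
python3 -m handwheel '[[[0,0,-0.02],[0,0,0]],[[0,0,-0.02],[0,0,0]]]' ; python3 snap.py 99 -9 >&3
python3 -m handwheel '[[[0,0,-0.02],[0,0,0]],[[0,0,-0.02],[0,0,0]]]' ; python3 snap.py 99 -9 >&3
python3 -m handwheel '[[[0,0,-0.02],[0,0,0]],[[0,0,-0.02],[0,0,0]]]' ; python3 snap.py 99 -9 >&3
python3 -m handwheel '[[[0,0,-0.02],[0,0,0]],[[0,0,-0.02],[0,0,0]]]' ; python3 snap.py 99 -9 >&3
python3 -m handwheel '[[[0,0,-0.02],[0,0,0]],[[0,0,-0.02],[0,0,0]]]' ; python3 snap.py 99 -9 >&3
python3 -m handwheel '[[[0,0,-0.02],[0,0,0]],[[0,0,-0.02],[0,0,0]]]' ; python3 snap.py 99 -9 >&3
```

```text
t 20.27 pos [526.14 -53.21 144.34] F [-0.19 -0.38 -0.49] grip 0.0
t 20.52 pos [526.   -53.2  144.49] F [-0.14 -0.87 -0.86] grip 0.0
t 20.77 pos [526.02 -53.19 144.8 ] F [-0.48 -0.75  0.04] grip 0.0
t 21.02 pos [526.02 -53.19 145.04] F [ 0.14  0.01 -0.3 ] grip 0.0
t 21.27 pos [526.   -53.2  145.24] F [-0.32 -0.01 -0.54] grip 0.0
t 21.52 pos [525.99 -53.19 145.41] F [-0.12 -0.4  -0.18] grip 0.0
t 21.77 pos [525.99 -53.21 145.63] F [ 0.46 -0.43  0.29] grip 0.0
```

```bash
exec 3>&1; exec >/tmp/hw.log
cat > g.py <<'E'
from station import ctrl
import sys
o=ctrl.get_obs(); p=o['tool_pos']*1e3; f=o['contact_force']; g=o['grip_force']
print(f"t {o['t']:.2f} pos {p.round(2)} F {f.round(2)} grip {g:.2f}"); sys.exit(int(g>float(sys.argv[1]) or g<float(sys.argv[2])))
E
python3 -m handwheel '[[[0,-0.1,0.1],[0,0,0]],[[0,-0.1,0.2],[0,0,0]],[[0,-0.1,0.28],[0,0,0]],[[0,-0.1,0.28],[0,0,0]]]' ; python3 g.py 2 -1 >&3
python3 -m handwheel '[[[0,-0.03,0.05],[0,0,0]],[[0,-0.06,0.1],[0,0,0]],[[0,-0.06,0.1],[0,0,0]]]' ; python3 g.py 3.5 -1 >&3 &&
python3 -m handwheel '[[[0,-0.01,0.03],[0,0,0]],[[0,-0.02,0.06],[0,0,0]],[[0,-0.02,0.06],[0,0,0]]]' ; python3 g.py 4 -1 >&3
```

```text
t 22.27 pos [524.96 -53.52 142.78] F [-1.05  1.01  1.06] grip 0.42
t 22.65 pos [524.93 -53.55 142.44] F [0.59 0.61 4.64] grip 1.90
t 23.02 pos [524.94 -53.57 142.29] F [-0.87  1.85  6.73] grip 3.16
```

```bash
exec 3>&1; exec >/tmp/hw.log
python3 -m handwheel '[[[0,-0.01,0.03],[0,0,0]],[[0,-0.01,0.03],[0,0,0]]]' ; python3 g.py 4.8 2.5 >&3 &&
python3 -m handwheel '[[[0,-0.01,0.03],[0,0,0]],[[0,-0.01,0.03],[0,0,0]]]' ; python3 g.py 4.8 3 >&3 &&
python3 -m handwheel '[[[0,-0.01,0.03],[0,0,0]],[[0,-0.01,0.03],[0,0,0]]]' ; python3 g.py 4.8 3 >&3 &&
python3 -m handwheel '[[[0,-0.01,0.03],[0,0,0]],[[0,-0.01,0.03],[0,0,0]]]' ; python3 g.py 4.8 3 >&3 &&
python3 -m handwheel '[[[0,-0.01,0.02],[0,0,0]],[[0,-0.01,0.02],[0,0,0]]]' ; python3 g.py 5.3 3 >&3
```

```text
t 23.27 pos [524.96 -53.59 142.28] F [-1.07  2.26  5.98] grip 3.60
t 23.52 pos [524.97 -53.59 142.23] F [-1.61  2.25  8.43] grip 4.05
t 23.77 pos [524.97 -53.59 142.14] F [-1.03  3.14  8.48] grip 4.43
t 24.02 pos [524.43 -53.93 140.4 ] F [0.85 1.01 4.37] grip 2.32
t 24.02 pos [524.43 -53.93 140.4 ] F [0.85 1.01 4.37] grip 2.32
```

Reset_2 has snapped over: the force dropped to 4.4 N and the tip moved down 1.7 mm. I'll let go, rise, half-open the gripper and look at the switch.

```bash
python3 -m handwheel '[[[0,0,-1],[0,0,0]],[[0,0,-5],[0,0,0]],[[6,1.5,-7.5],[0,0,0]],[[11.8,3,-7.5],[0,0,0]],[[11.8,3,-7.5],[0,0,0]]]' >/tmp/hw.log; python3 -m handwheel '[[[0,0,0],[0,0,0]],[[0,0,0],[0,0,0]],[[0,0,0],[0,0,0]]]' -0.1; python3 fit.py pics/w4.png
```

```text
t: 25.02
tool_pos: [0.5169, 0.0665, 0.2147]
tool_rot: [-1.859, -2.532, 0.001]
contact_force: [0.1, -0.0, 0.1]
opening: 0.0468
grip_force: 0.0
tcp [0.5169 0.0665 0.2147] [-1.859e+00 -2.532e+00  1.000e-03] [ 0.12 -0.02  0.05]
3 0.93 [248. 277.] [ 0.513  -0.0046]
4 0.8 [245. 226.] [0.497  0.0436]
2 0.57 [250. 322.] [ 0.5279 -0.053 ]
5 0.78 [279. 140.] [0.501  0.1258]
fit [0.5407 0.0247 0.2895]
1 [ 0.5414 -0.1003] resid mm []
2 [ 0.5272 -0.0524] resid mm [array([ 0.7, -0.6])]
3 [ 0.5129 -0.0045] resid mm [array([ 0.1, -0.1])]
4 [0.4986 0.0434] resid mm [array([-1.6,  0.2])]
5 [0.5003 0.1253] resid mm [array([0.7, 0.5])]
```

View pics/w4.png

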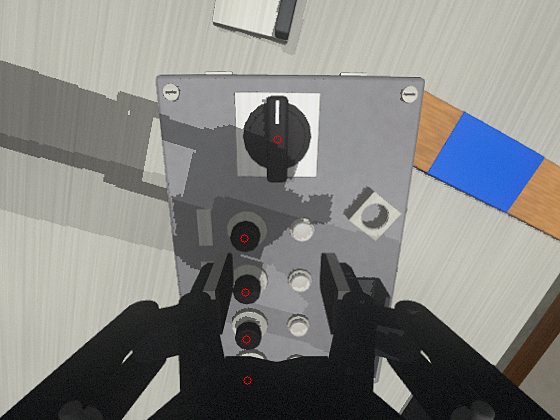

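The frame shows the bar handle upright at (278,140), mark up (OFF), between the open fingers' columns. The nut at (375,215) is clear. Next I'll move over the handle, descend and grip lightly.

```bash
python3 -m handwheel '[[[3,0.2,0],[0,0,0]],[[6.1,0.2,0],[0,0,0]],[[6.1,0.2,0],[0,0,0]],[[6.1,0.2,3],[0,0,0]],[[6.1,0.2,6],[0,0,0]]]' >/tmp/hw.log; python3 -m handwheel '[[[0,0,0.7],[0,0,0]],[[0,0,1.4],[0,0,0]],[[0,0,1.4],[0,0,0]],[[0,0,1.4],[0,0,0]]]'; python3 -m handwheel '[[[0,0,0],[0,0,0]],[[0,0,0],[0,0,0]],[[0,0,0],[0,0,0]],[[0,0,0],[0,0,0]]]' 1 25
```

```text
t: 26.3
tool_pos: [0.5013, 0.1265, 0.1422]
tool_rot: [1.856, 2.533, 0.002]
contact_force: [0.3, -0.2, -0.0]
opening: 0.0466
grip_force: 0.0
t: 26.8
tool_pos: [0.4989, 0.1259, 0.1418]
tool_rot: [-1.856, -2.531, 0.007]
contact_force: [-9.1, -2.5, 7.1]
opening: 0.0135
grip_force: 28.5
```

```bash
python3 -m handwheel '[[[0,-0.2,-0.1],[0,0,0]],[[0,-0.2,-0.1],[0,0,0]]]' | grep -E 'pos|contact'; python3 -m handwheel '[[[0,0,0],[0,0,0.17]],[[0,0,0],[0,0,0.34]],[[0,0,0],[0,0,0.51]],[[0,0,0],[0,0,0.68]],[[0,0,0],[0,0,0.68]]]'
```

```text
tool_pos: [0.4987, 0.1259, 0.1418]
contact_force: [0.6, -0.6, -2.9]
t: 27.68
tool_pos: [0.4991, 0.1258, 0.1419]
tool_rot: [2.593, 1.772, 0.002]
contact_force: [3.9, -1.2, -3.2]
opening: 0.0131
grip_force: 26.7
```

```bash
python3 -m handwheel '[[[0,0,0],[0,0,0.17]],[[0,0,0],[0,0,0.34]],[[0,0,0],[0,0,0.51]],[[0,0,0],[0,0,0.68]],[[0,0,0],[0,0,0.83]]]' | grep -E 'rot|contact'; python3 -m handwheel '[[[0,0,0],[0,0,0]],[[0,0,0],[0,0,0]]]'; python3 -c "
from h import *
o=ctrl.get_obs();print(o['wrist_torque'],Rn.from_rotvec(o['tool_rot']).as_matrix()[:,0])"
```

```text
tool_rot: [3.088, 0.57, 0.003]
contact_force: [5.8, -1.3, -4.3]
t: 28.55
tool_pos: [0.4993, 0.1255, 0.1419]
tool_rot: [3.087, 0.577, 0.003]
contact_force: [5.4, -2.0, -4.6]
opening: 0.0135
grip_force: 26.6
[-0.30826185 -0.73096816 -0.06732251] [0.9323947  0.36143831 0.00157212]
```

```bash
python3 -m handwheel '[[[0,0,0],[0,0,0.06]],[[0,0,0],[0,0,0.06]]]' | grep -E 'rot|contact'; python3 -m handwheel '[[[0,0,0],[0,0,0]],[[0,0,0],[0,0,0]],[[0,0,0],[0,0,0]],[[0,0,0],[0,0,0]]]' -0.1;  python3 -m handwheel '[[[0,0,-2],[0,0,0]],[[0,0,-5],[0,0,0]],[[0,0,-8],[0,0,0]],[[-6,0,-10],[0,0,0]],[[-10,0,-10],[0,0,0]]]'; python3 fit.py pics/w5.png; python3 -c "
from h import *
cv2.imwrite('pics/s5.png',ctrl.get_image('scene')[130:260,220:400].repeat(4,0).repeat(4,1))"
```

```text
tool_rot: [3.103, 0.484, 0.003]
contact_force: [5.5, -2.2, -4.5]
t: 29.3
tool_pos: [0.4985, 0.1259, 0.1421]
tool_rot: [-3.105, -0.481, -0.0]
contact_force: [0.2, -0.2, 0.7]
opening: 0.0466
grip_force: 0.0
t: 29.92
tool_pos: [0.4032, 0.0954, 0.2456]
tool_rot: [3.104, 0.481, 0.007]
contact_force: [-0.5, -0.7, 0.9]
opening: 0.047
grip_force: 0.0
tcp [0.4032 0.0954 0.2456] [3.104 0.481 0.007] [-0.55 -0.71  0.86]
3 0.98 [422. 118.] [ 0.5144 -0.0051]
4 0.96 [364. 117.] [0.4992 0.0442]
1 0.71 [528. 123.] [ 0.5426 -0.1001]
2 0.62 [474. 121.] [ 0.528  -0.0515]
5 0.95 [279.  84.] [0.4989 0.1227]
fit [0.541  0.0247 0.3007]
1 [ 0.5431 -0.1002] resid mm [array([-0.6,  0.1])]
2 [ 0.5283 -0.0525] resid mm [array([-0.3,  1. ])]
3 [ 0.5135 -0.0047] resid mm [array([ 0.9, -0.4])]
4 [0.4987 0.043 ] resid mm [array([0.5, 1.2])]
5 [0.4994 0.1249] resid mm [array([-0.5, -2.3])]
```

View pics/w5.png

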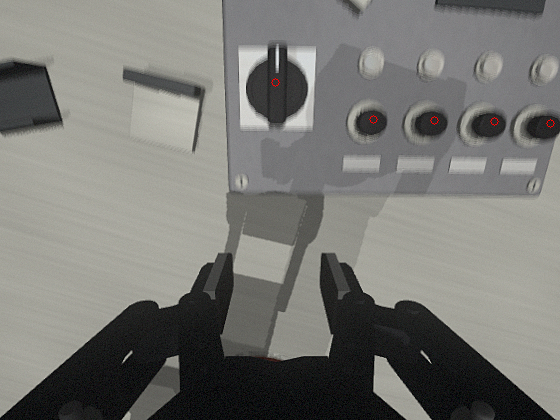

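View pics/s5.png

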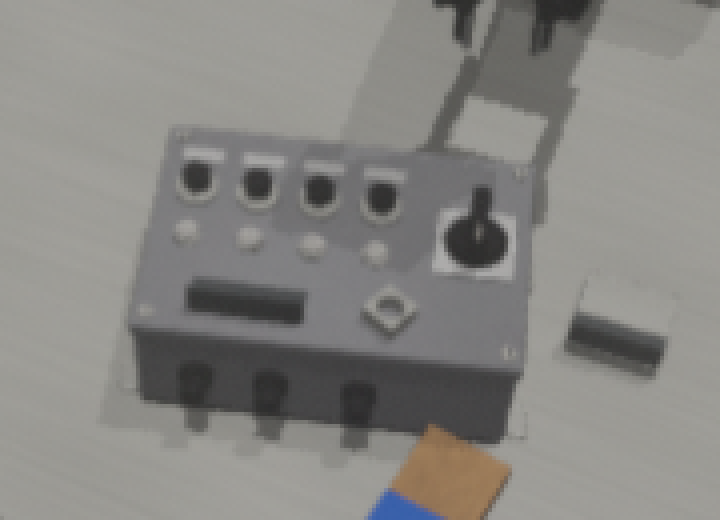

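The handle at (278,85) now lies across the box with its mark towards +x, so the switch is ON. All four caps stand out, and the nut and offcut look undisturbed. Handing in.

```bash
python3 -m handwheel '[[[0,0,0],[0,0,0]],[[0,0,0],[0,0,0]]]' | head -2; python3 -c "
from station import ctrl
print(ctrl.finish_job())"
```

```text
t: 30.38
tool_pos: [0.4038, 0.0958, 0.2421]
the job is handed in; nothing more can be done
None
```

The tripped relay was under reset_2: it snapped over at about 9 N after three tries (up to about 10.5 N) and was let go. Reset_1 was soft and let out, reset_3 and reset_4 were not pressed, and the main switch is ON and released; the job was handed in at 30.4 s with no verdict shown.

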